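# Check the over-and-under scale by pressing one corner pad

### The job

Test the spring of the check scale: with the fingertips, press down the corner pad on the side of the scale where the pointed (diamond-shaped) clip sits, until the pointer's tip stands under that clip's point, and keep it there for about a second without ever pushing it past the clip. Then let go and let the pointer spring back to the middle. Touch neither the other pad nor the pointer, grasp nothing, and leave the things round the scale where they are.

Things in the scene. Friction and masses are not known exactly. Their poses are not given: they have to be found in the camera images.
- scale: Fixed check scale: grey base plate 170 (x) x 240 (y) x 12 mm; origin under the centre of the base, on the table. Its +x points away from the robot, +y to the robot's left (turned up to 0.35 rad). A tilting aluminium plate, 272 mm wide and 6 mm thick, is hinged on an axis along the scale's x at y = 0, 65 mm above the table; springs centre it. A white panel with graduations, 160 mm wide, from 124 to 196 mm above the table, stands at x = +69 mm, behind the pointer.
- plate (a joint): Tilt of the sprung plate, rad; 0 = level (at rest), positive = right (-y) pad down and pointer swung to the right (-y), negative = left pad down and pointer to the left; limits +-0.42. Spring 3.6 N m/rad, well damped: about 5 to 12 N on the pad brings the pointer to the clip.
- pad_left_top (a point): Centre of the top of the left pad: grey disc, 52 mm across, 8 mm thick, on the front left corner of the plate, at x = -55, y = +110 mm in the scale's frame, 76 mm above the table when level (follows the plate: 110 mm from the hinge axis and 11 mm above it in the plate's own frame). Free to be pressed straight down (the rules call this pad plate_c2).
- pad_right_top (a point): The same for the right pad, at x = -55, y = -110 mm (plate_c3 in the rules).
- pointer_tip (a point): Tip of the slender black upright pointer (6 mm wide, fixed to the plate behind the hinge; not to be touched; plate_c4 and plate_c5 in the rules), 125 mm from the hinge axis (190 mm above the table when upright), at x = +56 mm of the scale. It swings sideways (scale's y) to the side whose pad is pressed: 125/110 mm of travel for each mm that the pad goes down.
- pointed_clip: Black clip with a diamond-shaped head (27 mm over its corners) on the upper edge of the panel, 18 to 37 mm to the left or right of the middle; it marks where the pointer has to go. Fixed. Origin at the lower point of the diamond, 192 mm above the table, same axes as the scale.
- round_clip: Black clip with a round head (25 mm across) on the other side of the panel's middle; not to be used. Origin at the same place as for the other clip.
- cream_3: Bystander: white cream bottle with brown cap, lying, 150 mm long, 39 mm thick, between the robot and the scale. Origin under its centre.
- tape_1: Bystander: roll of brown tape, 96 mm across, 48 mm high, left of the scale. Origin under its centre.
- soap_2: Bystander: blue soap pump bottle, 195 mm high, behind the scale on the left. Origin under its centre.
- cologne_7: Bystander: white cologne bottle, 216 mm high, behind the scale on the right. Origin under its centre.
- marker_1: Bystander: green and white marker, 135 mm long, 17 mm thick, lying right of the scale. Origin under its centre.

How it is judged (in metres and radians):
On the way:
1. a fingertip presses the pad on the pointed clip's side and the pointer's tip stands under that clip (within 6 mm to either side) for 0.6 s (y of pointer_tip in the frame of pointed_clip between -0.006 and 0.006 m and ((y of pointed_clip in the frame of scale above 0 m and contact force between the fingers and plate_c2 above 1 N) or (y of pointed_clip in the frame of scale below 0 m and contact force between the fingers and plate_c3 above 1 N))), for 0.6 s.
At the end, for the whole second after the job is handed in: After the pointer's tip was held under the pointed clip (within 6 mm) by pressing that side's pad, the plate has been let go: the tip is within 5 mm of the middle and at rest, and every bystander is within 20 mm of where it stood (y of pointer_tip in the frame of scale between -0.005 and 0.005 m and velocity of joint plate between -0.05 and 0.05 rad/s and distance of each of cream_3, tape_1, soap_2, cologne_7, marker_1 from where it was at the start of the episode below 0.02 m); the robot touches nothing.
It fails at once if the pointer is pushed more than 12 mm past the middle of the pointed clip ((y of pointed_clip in the frame of scale above 0 m and y of pointer_tip in the frame of pointed_clip above 0.012 m) or (y of pointed_clip in the frame of scale below 0 m and y of pointer_tip in the frame of pointed_clip below -0.012 m)).
It fails at once if the plate is tilted to the wrong side, or a pad is lifted (tip more than 10 mm to the wrong side of the middle) ((y of pointed_clip in the frame of scale above 0 m and y of pointer_tip in the frame of scale below -0.01 m) or (y of pointed_clip in the frame of scale below 0 m and y of pointer_tip in the frame of scale above 0.01 m)).
It fails at once if the pad on the other side is touched ((y of pointed_clip in the frame of scale above 0 m and contact force between the fingers and plate_c3 above 0.5 N) or (y of pointed_clip in the frame of scale above 0 m and contact force between the arm and plate_c3 above 0.5 N) or (y of pointed_clip in the frame of scale below 0 m and contact force between the fingers and plate_c2 above 0.5 N) or (y of pointed_clip in the frame of scale below 0 m and contact force between the arm and plate_c2 above 0.5 N)).
It fails at once if the pointer is touched (contact force between any of the fingers, the arm and plate_c4 above 0.5 N or contact force between any of the fingers, the arm and plate_c5 above 0.5 N).
It fails at once if a bystander is lifted or moved more than 20 mm (distance of any of cream_3, tape_1, soap_2, cologne_7, marker_1 from where it was at the start of the episode above 0.02 m).
It also fails if it takes over 35 s, if anything falls off the work surface, if the arm or the gripper's body presses on something with over 40 N, if the wrist force passes 120 N, or if a joint passes its speed limit or range.

### The arm

A 6-joint arm with a two-finger parallel gripper is mounted at the origin on a cart in front of the work surface, level with it; the furniture and walls round the work are solid. World frame = base frame: x ahead of the robot, y to its left, z up, the work surface at z = 0. Lengths are in m, angles in degrees, forces in N, time in s.
With the tool pointing down it reaches from about 0.35 to 0.875 m from the base axis. Payload 4.2 kg.
Tool frame: the origin (TCP) lies on the front face of the gripper's body, between the roots of the fingers; the fingertips stand 70 mm ahead of it and the grasp point (between the pads) lies 51 mm ahead of it; x points along the fingers, y is the direction in which the jaws open and shut, and the axes are right-handed (so a half turn about x gives the same grasp; the last joint's range is limited). The gripper opens to 87 mm and grips with 3 to 60 N. Pads are 19 mm wide; open, the fingers measure 117 mm over their backs; the gripper's body (75 mm by 190 mm) begins 51 mm behind the grasp point.
Start: joints at [81.051, 22.042, 0.453, 0, -68.411, -14.817], TCP at [0.252, 0.572, 0.292] pointing down, gripper open.
Joint ranges: [-179.83, 179.83], [-69.29, 118.12], [-61.27, 80.66], [-181.25, 117.63], [-171.15, -9.14], [-177.46, 177.46]. Speed limits (degrees/s): [159.86, 159.86, 180, 180, 180, 180].

### API

Orientations are given as a 3x3 rotation matrix whose columns are the frame's x, y, z axes.
In Python, from station import r, viewer, spotter gives the robot as it stands.
- The arm moves only by the tool move_arm, never from a script. Its argument "series" is a list that holds one entry, the list of rows, each a list of 7 numbers: the turn, a rotation vector about the world's x, y, z scaled (see below), then the shift along the world's x, y, z scaled (see below), then the opening, from 0 (shut) to 1 (fully open). A call has 1 to 20 rows; each row shifts and turns the pose as measured when the row begins; what a row does not reach is not made up. The controller multiplies each number of a shift by 60 mm and each number of a turn by 8 degrees. A row lasts 1/8 s, in which the tool goes at most 62.5 mm and 10.7 degrees, less where a joint would pass 70% of its speed; a pose out of reach is approached as far as the arm can. A call with a number of a shift or a turn outside -1 to 1 is refused whole. A call with a gripper value outside its range is refused whole. The fingers move at their own pace and stop on an object; the grip force is fixed at half the most. Time passes only in rows, so rows that do not move let the fingers close. It gives the time, the measured TCP pose, the force and the opening at its end, in the units of the state.
- r.sense(): the state, without advancing time (a new reading comes with each control period).
- viewer.capture(name): name is "scene" or "top" or "wrist"; returns (picture, depth): 400x640x3 uint8, red, green, blue; 400x640 float32, m along the optical axis (not along the pixel's ray), 0 where there is no reading.
- viewer.camera_params(name): a dict with "mtx" (3x3 intrinsics, pixels), "pose" (4x4, takes a point from camera to world coordinates). Camera axes: x right, y down, z forward; pixel columns grow to the right and rows downward; lengths in m; the calibration is good to about 2 mm. A picture is of the moment at which its call begins: read the wrist's pose just before it. camera_params takes no time and is no camera call; for the wrist camera it gives the pose at the moment of the call.
- r.finish_job(): hands the job in, once; it reports no verdict.
Trained networks look in the newest picture that a camera, given by its name, has taken for a name from the list of things; names that differ only in an ending like _2 or _b are one class to them, and where a whole thing is asked for, a point or a joint stands for the part that bears it (a point fixed in the world has none). Each returns a list of dicts, best first, with "conf" (0 to 1); they miss things now and then, are a little off and sometimes report something else, mostly with a low value. They report only what shows in the picture. A call takes as long as a camera call.
- spotter.find_in(camera, name): "centre" ([column, row] in pixels, amid what is visible of it).
- spotter.trace(camera, name): "mask" (400x640 bool, what is visible of it) and "centre" ([column, row] in pixels, amid what is visible of it).
The state is a dict: "time_s": time; "joints": joint angles; "joint_velocities": joint speeds; "effort": joint torques, N m; "tcp_pos": TCP position; "ee_rot": TCP orientation; "wrist_force": force on the tool from outside, world axes, zero at the start; "moment": the same for the moment, N m; "gripper_width": opening from 0.0 (shut) to 1.0 (fully open).
Only numpy, scipy, OpenCV 4.12 (cv2) and the standard library are available. Lean on these libraries where they do the work, as an engineer would, in place of code of your own. Each camera call takes 0.05 s, during which the arm holds its last target.

## Working session

There is one attempt and no reset: what is moved stays moved. The work goes in short steps, Python scripts to look and compute and a tool call to move; the robot and the scene stay as the last step left them, time stands still between calls to the robot, and variables do not carry over. Pictures are saved under pics/ and viewed, and the job is handed in when it is done.

Besides the shell and the picture viewer there is one more tool, called after "Emit:" in YAML: its name, and indented under it one key for each argument. move_arm: Moves the arm, as the interface text tells. Its arguments: {"type":"object","properties":{"series":{"type":"array","items":{"type":"array","items":{"type":"array","items":{"type":"number","minimum":-1,"maximum":1}}}}},"required":["series"]}

```bash
mkdir -p pics; ls; python3 - <<'E'
from station import r,viewer,spotter
import cv2,numpy as np
s=r.sense();print(s)
for n in ["scene","top"]:
    p,d=viewer.capture(n);cv2.imwrite(f"pics/{n}0.png",p[:,:,::-1]);np.savez(f"{n}0.npz",p=p,d=d)
    c=viewer.camera_params(n);print(n,np.round(c["mtx"],1).tolist(),np.round(c["pose"],3).tolist())
    for o in ["scale","pad_left_top","pad_right_top","pointer_tip","pointed_clip","round_clip"]:
        print(o,[(np.round(x["centre"],1).tolist(),round(x["conf"],2)) for x in spotter.find_in(n,o)][:3])
E
```

```text
pics
{'time_s': 0.0, 'joints': array([ 8.10493958e+01,  2.20910205e+01,  3.77343890e-01, -2.88810960e-02,
       -6.84097207e+01, -1.48172730e+01]), 'joint_velocities': array([ 0.06331673,  0.05898695, -0.04745947,  0.00131383, -0.0222191 ,
       -0.01526681]), 'effort': array([ 4.54885640e-04, -3.90663671e+01,  1.87404585e+01,  4.21973571e+00,
        1.09541687e-02, -1.95192233e-04]), 'tcp_pos': array([0.25168202, 0.57158105, 0.29114034]), 'ee_rot': array([[-7.98066734e-04, -4.03201588e-01, -9.15110836e-01],
       [-2.05449604e-03, -9.15108535e-01,  4.03202366e-01],
       [-9.99997571e-01,  2.20187398e-03, -9.80583843e-05]]), 'wrist_force': array([ 0.67063928,  0.63631122, -0.20246959]), 'moment': array([ 0.04303063,  0.00529518, -0.01726846]), 'gripper_width': 0.9993829418783939}
scene [[467.7, 0.0, 314.0], [0.0, 467.7, 196.2], [0.0, 0.0, 1.0]] [[0.786, -0.422, 0.452, 0.15], [-0.618, -0.551, 0.561, -0.496], [0.012, -0.72, -0.694, 0.884], [0.0, 0.0, 0.0, 1.0]]
scale [([295.8, 263.7], 0.82)]
pad_left_top [([278.0, 260.7], 0.66)]
pad_right_top [([272.9, 259.3], 0.87), ([294.2, 264.8], 0.49)]
pointer_tip [([277.6, 263.5], 0.97)]
pointed_clip [([313.9, 196.1], 0.62), ([275.8, 259.6], 0.27)]
round_clip [([319.4, 210.8], 0.44)]
top [[370.8, 0.0, 317.3], [0.0, 370.8, 196.6], [0.0, 0.0, 1.0]] [[-0.02, -0.998, 0.055, 0.554], [-1.0, 0.02, 0.003, 0.111], [-0.004, -0.054, -0.999, 1.193], [0.0, 0.0, 0.0, 1.0]]
scale [([339.1, 228.2], 0.97)]
pad_left_top [([336.5, 239.9], 0.64)]
pad_right_top [([336.5, 238.0], 0.89)]
pointer_tip [([337.5, 239.4], 0.66), ([323.2, 175.0], 0.22)]
pointed_clip []
round_clip []
```

View pics/scene0.png

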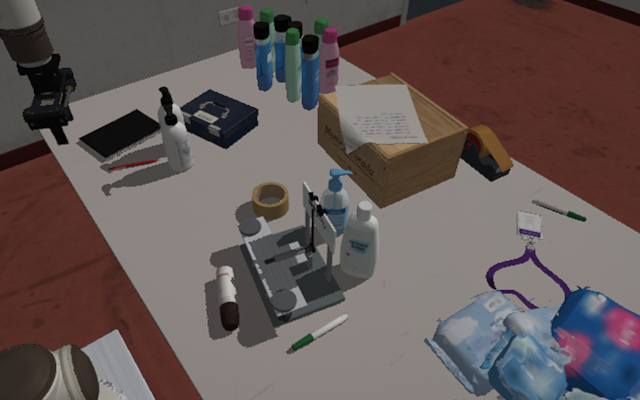

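View pics/top0.png

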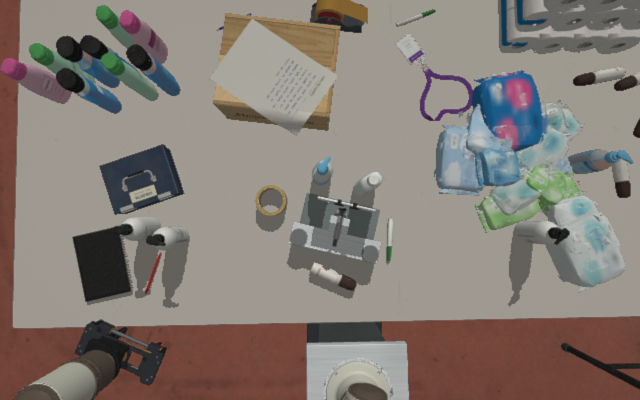

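The top view shows the pads at about (300,236) for the left and (371,253) for the right. I'll zoom in on the scale and measure.

```bash
cat > h.py <<'E'
import numpy as np,cv2
from station import r,viewer,spotter
def pt(cam,u,v,d):
    c=viewer.camera_params(cam) if isinstance(cam,str) else cam
    K=c["mtx"];q=np.array([(u-K[0,2])/K[0,0],(v-K[1,2])/K[1,1],1])*d
    return c["pose"][:3,:3]@q+c["pose"][:3,3]
def ptz(cam,u,v,z):
    c=viewer.camera_params(cam) if isinstance(cam,str) else cam
    P=c["pose"];a=pt(c,u,v,1)-P[:3,3]
    return P[:3,3]+a*(z-P[2,3])/a[2]
def proj(cam,X):
    c=viewer.camera_params(cam) if isinstance(cam,str) else cam
    P=c["pose"];q=P[:3,:3].T@(np.asarray(X)-P[:3,3]);q=c["mtx"]@q;return q[:2]/q[2]
E
python3 - <<'E'
from h import *
a=np.load("scene0.npz")["p"][170:330,220:390,::-1];b=np.load("top0.npz");
A=cv2.resize(a,None,fx=3.5,fy=3.5,interpolation=cv2.INTER_CUBIC);cv2.imwrite("pics/sc_z.png",A)
B=cv2.resize(b["p"][150:300,250:410,::-1],None,fx=4,fy=4,interpolation=cv2.INTER_CUBIC);cv2.imwrite("pics/top_z.png",B)
d=b["d"]
for u,v in [(300,236),(371,253)]:
    print(ptz("top",u,v,.076),pt("top",u,v,d[v,u]))
E
```

```text
[0.49794124 0.1686359  0.076     ] [0.49793601 0.16864123 0.07589617]
[ 0.44319354 -0.04274561  0.076     ] [ 0.44311049 -0.04286082  0.07516435]
```

View pics/sc_z.png

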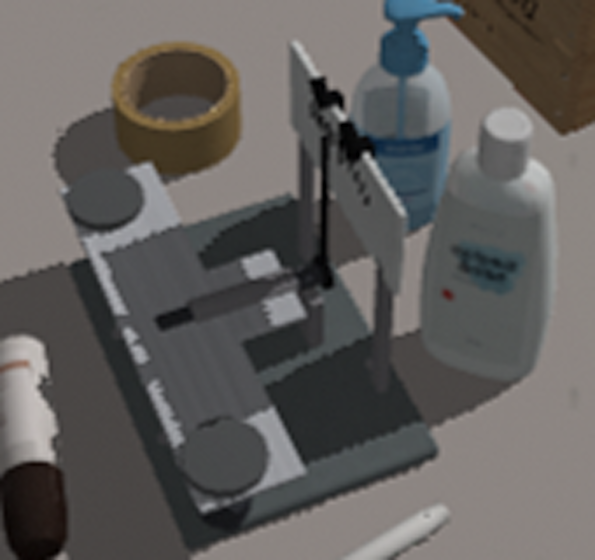

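View pics/top_z.png

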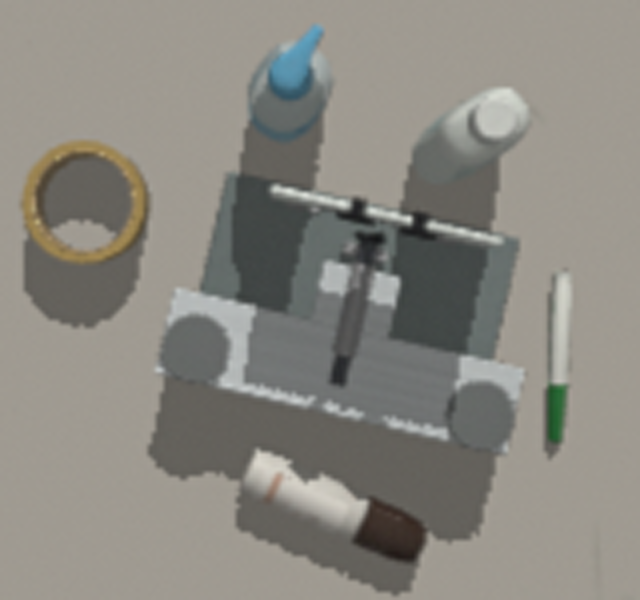

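```bash
python3 - <<'E'
from h import *
s=r.sense();c=viewer.camera_params("wrist");R=s["ee_rot"]
print(np.round(R.T@(c["pose"][:3,3]-s["tcp_pos"]),4).tolist());print(np.round(R.T@c["pose"][:3,:3],3).tolist(),c["mtx"].tolist())
E
```

```text
[-0.0921, -0.0001, -0.0668]
[[-0.002, -0.245, 0.97], [1.0, -0.001, 0.001], [0.0, 0.97, 0.245]] [[317.25531202099535, 0.0, 320.3602941740512], [0.0, 317.25531202099535, 202.10263027366688], [0.0, 0.0, 1.0]]
```

Emit:
move_arm:
  series:
    - [[0,0,0.24,0.2,-0.85,0.2,0],[0,0,0.24,0.2,-0.85,0.2,0],[0,0,0.24,0.3,-0.85,0.1,0],[-0.2,-0.8,0.24,0.3,-0.85,0.1,0],[-0.2,-0.8,0.24,0.3,-0.85,0.1,0],[-0.2,-0.8,0,0.3,-0.85,0.1,0],[-0.2,-0.8,0,0.3,-0.8,0.1,0],[-0.2,-0.8,0,0.3,-0.8,0.1,0],[-0.2,-0.8,0,0.3,-0.8,0.1,0],[-0.2,-0.8,0,0.3,-0.8,0.1,0]]

```text
time_s: 1.95
tcp_pos: [0.42, 0.0754, 0.3696]
ee_rot: [[0.71, -0.227, -0.666], [-0.157, -0.974, 0.165], [-0.686, -0.013, -0.727]]
wrist_force: [2.1, -1.2, 2.6]
gripper_width: 0.017
```

```bash
python3 - <<'E'
from h import *
s=r.sense();print(s["time_s"],s["tcp_pos"],np.round(s["ee_rot"],3).tolist(),s["joints"],s["wrist_force"],s["gripper_width"])
E
```

```text
1.95 [0.41998197 0.0753748  0.3696233 ] [[0.71, -0.227, -0.666], [-0.157, -0.974, 0.165], [-0.686, -0.013, -0.727]] [ 33.74427834 -14.46038337 -57.41393924  73.12924896 -33.25435926
 -16.64816983] [ 2.0637672  -1.1687111   2.64036782] 0.016626912887580766
```

```bash
python3 - <<'E'
from h import *
c=viewer.camera_params("wrist")
p,d=viewer.capture("wrist");cv2.imwrite("pics/w1.png",p[:,:,::-1]);np.savez("w1.npz",p=p,d=d,mtx=c["mtx"],pose=c["pose"])
for o in ["pointed_clip","round_clip","pad_left_top","pad_right_top","pointer_tip"]:
    print(o,[(np.round(x["centre"],1).tolist(),round(x["conf"],2)) for x in spotter.find_in("wrist",o)][:3])
E
```

```text
pointed_clip [([305.4, 195.5], 0.62), ([321.5, 248.1], 0.59)]
round_clip [([345.4, 191.4], 0.84)]
pad_left_top [([318.2, 251.7], 0.81)]
pad_right_top [([322.7, 251.4], 0.65)]
pointer_tip [([321.1, 231.4], 0.73)]
```

View pics/w1.png

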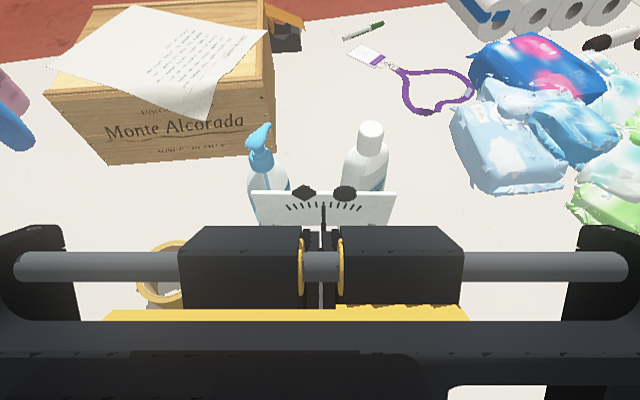

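```bash
python3 - <<'E'
from h import *
z=np.load("w1.npz");p=z["p"]
cv2.imwrite("pics/w1z.png",cv2.resize(p[170:240,240:410,::-1],None,fx=4.5,fy=4.5,interpolation=cv2.INTER_CUBIC))
c={"mtx":z["mtx"],"pose":z["pose"]}
for u,v in [(305,193),(345,193),(323,215),(260,200),(385,200),(304,200),(323,207)]: print(u,v,z["d"][v,u],pt(c,u,v,z["d"][v,u]))
E
```

```text
305 193 0.32932633 [0.58315933 0.05542756 0.20864017]
345 193 0.32917127 [0.57363391 0.0150265  0.20830092]
323 215 0.3559616 [0.5732245  0.03874242 0.17311613]
260 200 0.3544091 [0.60221303 0.10413292 0.18424874]
385 200 0.34935337 [ 0.56800833 -0.03025738  0.18693412]
304 200 0.33964196 [0.58302845 0.05721569 0.19609133]
323 207 0.3417747 [0.57334484 0.03863994 0.19002191]
```

View pics/w1z.png

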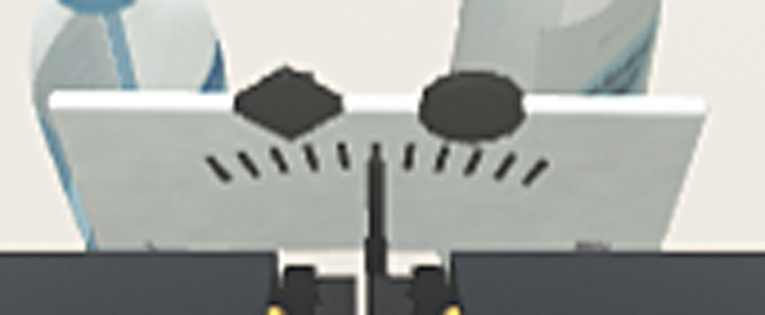

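```bash
python3 - <<'E'
from h import *
z=np.load("w1.npz");c={"mtx":z["mtx"],"pose":z["pose"]}
a=ptz(c,304.7,200.5,.192);b=ptz(c,323.8,203,.190);print(a,b)
L=np.array([.4979,.1686]);Rr=np.array([.4432,-.0428]);y=(L-Rr)/np.linalg.norm(L-Rr);x=np.array([y[1],-y[0]])
# panel-based yaw
q=[pt(c,u,200,np.median(z["d"][199:202,u-1:u+2])) for u in (258,385)];v=(q[0]-q[1])[:2];v/=np.linalg.norm(v)
print(y,v,"yoff",(a-b)[:2]@y,(a-b)[:2]@v,"xoff",(a-b)[:2]@x)
O=(L+Rr)/2+.055*x;print("O",O,"tip",(b[:2]-O)@x,(b[:2]-O)@y,"clip",(a[:2]-O)@x,(a[:2]-O)@y)
# pads: refine with blobs in top depth
t=np.load("top0.npz");ct=viewer.camera_params("top");d=t["d"];V,U=np.mgrid[0:400,0:640]
W=((np.stack([(U-ct["mtx"][0,2])/ct["mtx"][0,0],(V-ct["mtx"][1,2])/ct["mtx"][1,1],np.ones_like(U)],-1)*d[...,None])@ct["pose"][:3,:3].T+ct["pose"][:3,3])
for P in (L,Rr):
    m=(np.hypot(W[...,0]-P[0],W[...,1]-P[1])<.045)&(abs(W[...,2]-.076)<.005)
    print(m.sum(),W[m].mean(0),W[m].min(0),W[m].max(0))
    n=(np.hypot(W[...,0]-P[0],W[...,1]-P[1])<.02);print(np.median(W[n][:,2]))
E
```

```text
[0.58485963 0.05629469 0.192     ] [0.57811434 0.03661051 0.19      ]
[0.25050123 0.96811628] [0.24985602 0.968283  ] yoff 0.020746284834417168 0.02074521443443868 xoff 0.0015993168438524692
O [0.5237964  0.04912243] tip 0.05572033885399873 0.001493715080553359 clip 0.05731965569785119 0.022239999914970526
245 [0.49678763 0.17208305 0.07572288] [0.4703093  0.12978445 0.07104004] [0.5368559  0.19889789 0.08081475]
0.0762120657018368
252 [ 0.44379585 -0.03851769  0.07559498] [ 0.4161868  -0.06395593  0.07108081] [ 0.48483585 -0.00135924  0.08055759]
0.07590958865964492
```

```bash
cat >> h.py <<'E'
from scipy.spatial.transform import Rotation as Ro
X=np.array([0,0,-1.]);Z=np.array([-.968,.2505,0]);Z/=np.linalg.norm(Z)
RT=np.stack([X,np.cross(Z,X),Z],1)
def need(T):
    s=r.sense();rv=Ro.from_matrix(RT@s["ee_rot"].T).as_rotvec(degrees=True)
    print("t",round(s["time_s"],2),"tcp",np.round(s["tcp_pos"],4),"turn deg",np.round(rv,2),"units",np.round(rv/8,2),"shift units",np.round((np.array(T)-s["tcp_pos"])/.06,3),"F",np.round(s["wrist_force"],2),s["gripper_width"])
E
python3 -c "
from h import *
need([.5,.177,.18])"
```

```text
t 2.25 tcp [0.421  0.0771 0.3694] turn deg [10.43 45.26 -0.94] units [ 1.3   5.66 -0.12] shift units [ 1.317  1.665 -3.157] F [-0.2   1.    0.38] 0.006262704030251817
```

Emit:
move_arm:
  series:
    - [[0.18,0.8,-0.02,0.15,0.2,0,0],[0.18,0.8,-0.02,0.2,0.25,0,0],[0.18,0.8,-0.02,0.2,0.25,0,0],[0.18,0.8,-0.02,0.2,0.25,0,0],[0.18,0.8,-0.02,0.2,0.25,-0.3,0],[0.18,0.8,-0.02,0.2,0.25,-0.5,0],[0.18,0.8,0,0.15,0.2,-0.6,0],[0,0,0,0,0,-0.6,0],[0,0,0,0,0,-0.3,0],[0,0,0,0,0,0,0]]

```text
time_s: 3.5
tcp_pos: [0.4902, 0.2222, 0.2257]
ee_rot: [[-0.012, -0.183, -0.983], [0.024, -0.983, 0.182], [-1.0, -0.021, 0.017]]
wrist_force: [-0.1, 0.5, -0.3]
gripper_width: 0.003
```

```bash
python3 -c "
from h import *
need([.5,.177,.18])"
```

```text
t 3.5 tcp [0.4902 0.2222 0.2257] turn deg [-1.41 -0.66 -3.99] units [-0.18 -0.08 -0.5 ] shift units [ 0.164 -0.754 -0.762] F [-0.13  0.54 -0.31] 0.0026813604876480776
```

Emit:
move_arm:
  series:
    - [[-0.09,-0.04,-0.25,0.08,-0.38,-0.2,0],[-0.09,-0.04,-0.25,0.08,-0.37,-0.2,0],[0,0,0,0,0,-0.2,0],[0,0,0,0,0,0,0],[0,0,0,0,0,0,0]]

```text
time_s: 4.12
tcp_pos: [0.4997, 0.179, 0.1899]
ee_rot: [[0.003, -0.248, -0.969], [0.001, -0.969, 0.248], [-1.0, -0.002, -0.003]]
wrist_force: [-0.0, -0.0, 0.6]
gripper_width: 0.008
```

```bash
python3 -c "
from h import *
need([.5,.177,.18])
p,d=viewer.capture('top');cv2.imwrite('pics/t2.png',cv2.resize(p[150:300,250:410,::-1],None,fx=4,fy=4,interpolation=cv2.INTER_CUBIC))
p,d=viewer.capture('scene');cv2.imwrite('pics/s2.png',cv2.resize(p[140:330,200:390,::-1],None,fx=3,fy=3,interpolation=cv2.INTER_CUBIC))
need([.5,.177,.18])
"
```

```text
t 4.12 tcp [0.4997 0.179  0.1899] turn deg [-0.05  0.18 -0.16] units [-0.01  0.02 -0.02] shift units [ 0.005 -0.034 -0.165] F [-0.02 -0.01  0.64] 0.007610052225735347
t 4.22 tcp [0.4996 0.1792 0.1899] turn deg [-0.05  0.18 -0.18] units [-0.01  0.02 -0.02] shift units [ 0.006 -0.037 -0.165] F [ 0.76  0.2  -0.43] 0.005102594527668068
```

View pics/t2.png

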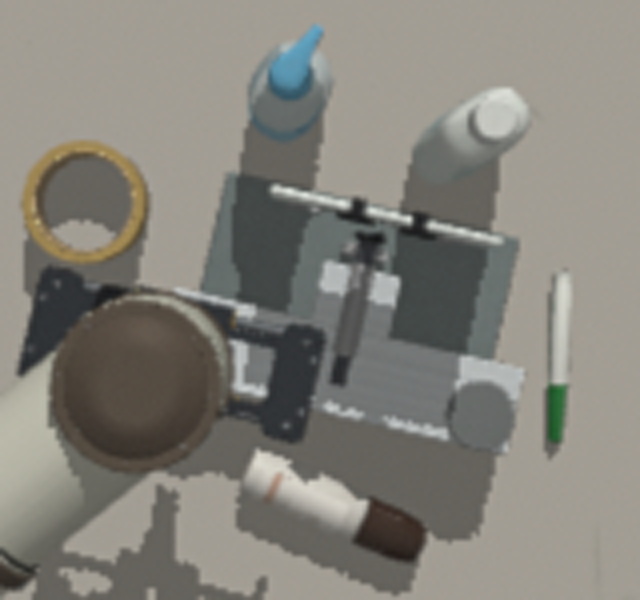

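View pics/s2.png

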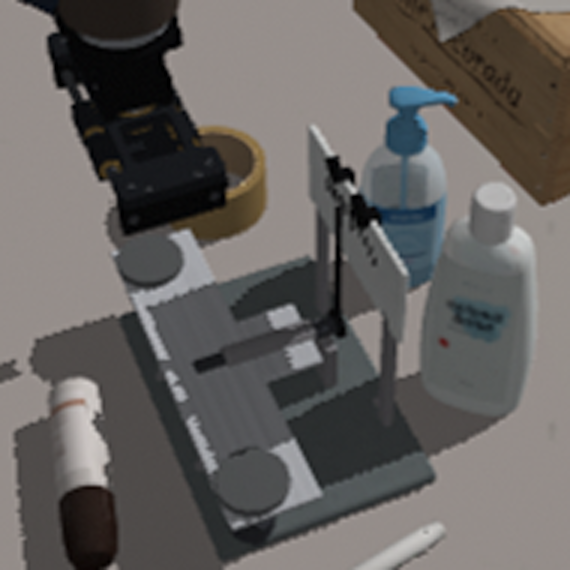

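The hand is over the left pad with nothing in the way. In the top crop, the clip and pointer stay in view at about (358,208) and (370,240). I'll go down in steps.

Emit:
move_arm:
  series:
    - [[0,0,0,0,-0.03,-0.25,0],[0,0,0,0,0,-0.25,0],[0,0,0,0,0,-0.15,0],[0,0,0,0,0,0,0]]

```text
time_s: 4.72
tcp_pos: [0.4994, 0.1774, 0.1485]
ee_rot: [[0.003, -0.248, -0.969], [0.001, -0.969, 0.248], [-1.0, -0.002, -0.003]]
wrist_force: [0.1, 0.9, 0.5]
gripper_width: 0.005
```

```bash
python3 -c "
from h import *
need([.5,.177,.146])"
```

```text
t 4.72 tcp [0.4994 0.1774 0.1485] turn deg [-0.08  0.19 -0.18] units [-0.01  0.02 -0.02] shift units [ 0.01  -0.006 -0.042] F [0.09 0.85 0.53] 0.005278333375648366
```

Emit:
move_arm:
  series:
    - [[0,0,0,0,0,-0.08,0],[0,0,0,0,0,-0.08,0],[0,0,0,0,0,-0.07,0],[0,0,0,0,0,0,0],[0,0,0,0,0,0,0]]

```text
time_s: 5.35
tcp_pos: [0.5002, 0.1782, 0.1358]
ee_rot: [[0.006, -0.247, -0.969], [0.003, -0.969, 0.247], [-1.0, -0.004, -0.005]]
wrist_force: [-1.9, 0.8, 2.3]
gripper_width: 0.002
```

```bash
cat > look.py <<'E'
from h import *
import sys
n=sys.argv[1];need([.5,.177,.146])
p,d=viewer.capture('top');np.savez('t'+n+'.npz',p=p,d=d)
a=cv2.resize(p[190:250,290:390,::-1],None,fx=6,fy=6,interpolation=cv2.INTER_CUBIC)
p,d=viewer.capture('scene');np.savez('s'+n+'.npz',p=p,d=d)
b=cv2.resize(p[170:280,240:380,::-1],None,fx=4.2857,fy=4.2857,interpolation=cv2.INTER_CUBIC)[:, :600]
b=cv2.resize(p[180:213,290:346,::-1],None,fx=600/56,fy=600/56,interpolation=cv2.INTER_CUBIC)[:240]
cv2.imwrite('pics/l'+n+'.png',np.vstack([a,b]))
# predicted tip pixels for displacement
O=np.array([.5238,.0491]);x=np.array([.968,-.2505]);y=np.array([.2505,.968])
for s in (0,10,15,20,25):
    th=np.arcsin(s/125);P=O+.056*x+(.0015+s/1000)*y;Q=[*P,.065+.125*np.cos(th)]
    print(s,'top',proj('top',Q).round(1),'scene',proj('scene',Q).round(1))
need([.5,.177,.146])
E
python3 look.py 3
```

```text
t 5.35 tcp [0.5002 0.1782 0.1358] turn deg [-0.18  0.34 -0.23] units [-0.02  0.04 -0.03] shift units [-0.003 -0.02   0.171] F [-1.91  0.81  2.32] 0.0019967298449211916
0 top [346.2 207.3] scene [313.4 208.7]
10 top [342.6 206.5] scene [311.5 205.7]
15 top [340.8 206.1] scene [310.6 204.3]
20 top [339.  205.6] scene [309.6 203. ]
25 top [337.2 205.2] scene [308.7 201.8]
t 5.45 tcp [0.5002 0.1782 0.1358] turn deg [-0.18  0.34 -0.22] units [-0.02  0.04 -0.03] shift units [-0.003 -0.02   0.171] F [-1.    0.64  3.25] 0.007664902010482374
```

View pics/l3.png

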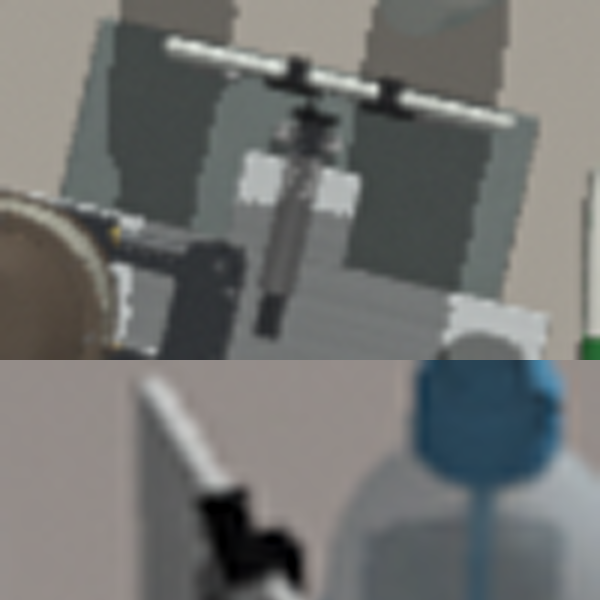

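Emit:
move_arm:
  series:
    - [[0,0,0,0,0,-0.07,0],[0,0,0,0,0,-0.06,0],[0,0,0,0,0,0,0]]

```text
time_s: 5.82
tcp_pos: [0.5001, 0.178, 0.1282]
ee_rot: [[0.006, -0.246, -0.969], [0.003, -0.969, 0.247], [-1.0, -0.004, -0.005]]
wrist_force: [-2.5, 0.6, 5.1]
gripper_width: 0.006
```

```bash
python3 look.py 4
```

```text
t 5.83 tcp [0.5001 0.178  0.1282] turn deg [-0.17  0.36 -0.24] units [-0.02  0.04 -0.03] shift units [-0.002 -0.017  0.297] F [-2.47  0.58  5.12] 0.0063481477208155055
0 top [346.2 207.3] scene [313.4 208.7]
10 top [342.6 206.5] scene [311.5 205.7]
15 top [340.8 206.1] scene [310.6 204.3]
20 top [339.  205.6] scene [309.6 203. ]
25 top [337.2 205.2] scene [308.7 201.8]
t 5.92 tcp [0.5001 0.178  0.1283] turn deg [-0.17  0.36 -0.24] units [-0.02  0.04 -0.03] shift units [-0.002 -0.017  0.294] F [-1.42  0.44  4.67] 0.007526157233572495
```

View pics/l4.png

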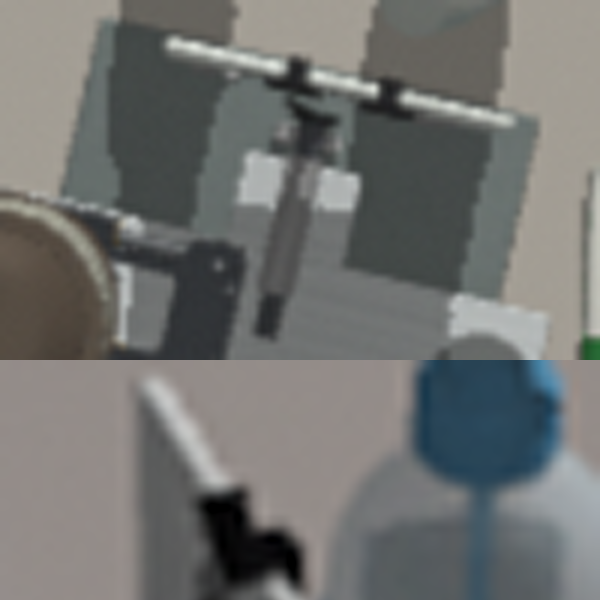

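```bash
python3 - <<'E'
from h import *
ct=viewer.camera_params("top");V,U=np.mgrid[0:400,0:640]
G=np.stack([(U-ct["mtx"][0,2])/ct["mtx"][0,0],(V-ct["mtx"][1,2])/ct["mtx"][1,1],np.ones_like(U)],-1)
for f in ("top0","t3","t4"):
    d=np.load(f+".npz")["d"];W=(G*d[...,None])@ct["pose"][:3,:3].T+ct["pose"][:3,3]
    m=np.hypot(W[...,0]-.4437,W[...,1]+.0395)<.016;m&=W[...,2]>.05
    c=W[m].mean(0);q=np.array([.2505,.968]);A=np.c_[W[m][:,:2]@q-c[:2]@q,np.ones(m.sum())]
    k=np.linalg.lstsq(A,W[m][:,2],rcond=None)[0];yc=(c[:2]-[.5238,.0491])@q
    print(f,m.sum(),c,"y",yc,"slope",k[0])
    # z = .065+ (11/cos) + |y| tan th
    for th in (0,.1,.12,.14,.15,.16,.167,.18,.19): print(th,round(.065+.011/np.cos(th)-yc*np.tan(th),4),end="; ")
    print()
E
```

```text
top0 92 [ 0.44355536 -0.03950127  0.07603913] y -0.10586731677537062 slope 0.006202198080354237
0 0.076; 0.1 0.0867; 0.12 0.0888; 0.14 0.091; 0.15 0.0921; 0.16 0.0932; 0.167 0.094; 0.18 0.0954; 0.19 0.0966; 
t3 92 [ 0.44369738 -0.03946502  0.08608629] y -0.10579664879152677 slope -0.1647602865121233
0 0.076; 0.1 0.0867; 0.12 0.0888; 0.14 0.091; 0.15 0.0921; 0.16 0.0932; 0.167 0.094; 0.18 0.0954; 0.19 0.0965; 
t4 97 [ 0.44345108 -0.03968295  0.09386636] y -0.10606929830547784 slope -0.18766629285919287
0 0.076; 0.1 0.0867; 0.12 0.0889; 0.14 0.0911; 0.15 0.0922; 0.16 0.0933; 0.167 0.094; 0.18 0.0955; 0.19 0.0966;
```

The right pad's depth gives a tilt of 0.166 rad, so the tip has moved 20.6 mm; the target is 20.7 mm. Now I'll hold.

Emit:
move_arm:
  series:
    - [[0,0,0,0,0,0,0],[0,0,0,0,0,0,0],[0,0,0,0,0,0,0],[0,0,0,0,0,0,0],[0,0,0,0,0,0,0],[0,0,0,0,0,0,0],[0,0,0,0,0,0,0],[0,0,0,0,0,0,0],[0,0,0,0,0,0,0],[0,0,0,0,0,0,0]]

```text
time_s: 7.18
tcp_pos: [0.5001, 0.1781, 0.1291]
ee_rot: [[0.006, -0.246, -0.969], [0.003, -0.969, 0.246], [-1.0, -0.004, -0.006]]
wrist_force: [-1.7, 0.6, 4.8]
gripper_width: 0.002
```

```bash
python3 look.py 5; python3 - <<'E'
from h import *
ct=viewer.camera_params("top");V,U=np.mgrid[0:400,0:640]
G=np.stack([(U-ct["mtx"][0,2])/ct["mtx"][0,0],(V-ct["mtx"][1,2])/ct["mtx"][1,1],np.ones_like(U)],-1)
d=np.load("t5.npz")["d"];W=(G*d[...,None])@ct["pose"][:3,:3].T+ct["pose"][:3,3]
m=np.hypot(W[...,0]-.4437,W[...,1]+.0395)<.016;print(W[m].mean(0))
E
```

```text
t 7.17 tcp [0.5001 0.1781 0.1291] turn deg [-0.15  0.37 -0.26] units [-0.02  0.05 -0.03] shift units [-0.002 -0.018  0.281] F [-1.67  0.62  4.8 ] 0.0020337711233481947
0 top [346.2 207.3] scene [313.4 208.7]
10 top [342.6 206.5] scene [311.5 205.7]
15 top [340.8 206.1] scene [310.6 204.3]
20 top [339.  205.6] scene [309.6 203. ]
25 top [337.2 205.2] scene [308.7 201.8]
t 7.28 tcp [0.5001 0.1781 0.1291] turn deg [-0.15  0.36 -0.27] units [-0.02  0.05 -0.03] shift units [-0.002 -0.018  0.281] F [-2.38  0.28  4.31] 0.008780730115367265
[ 0.44363482 -0.03953753  0.0930358 ]
```

View pics/l5.png

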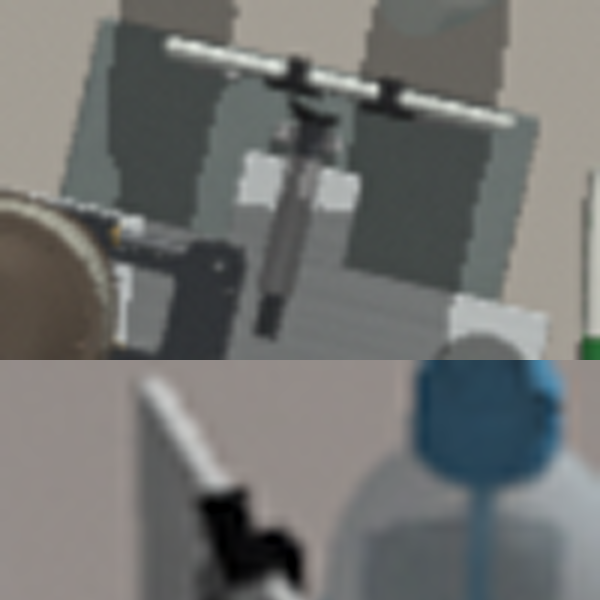

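The pointer stayed at 19.6–20.6 mm for over 1.3 s. In the crop the tip (about 298,97) is right below the clip (297,75). Releasing now.

Emit:
move_arm:
  series:
    - [[0,0,0,0,0,0.1,0],[0,0,0,0,0,0.15,0],[0,0,0,0,0,0.3,0],[0,0,0,0,0,0.5,0],[0,0,0,0,0,0.5,0],[0,0,0,0,0,0.5,0],[0,0,0,0,0,0.3,0],[0,0,0,0,0,0,0],[0,0,0,0,0,0,0],[0,0,0,0,0,0,0],[0,0,0,0,0,0,0],[0,0,0,0,0,0,0]]

```text
time_s: 8.78
tcp_pos: [0.4981, 0.1761, 0.271]
ee_rot: [[-0.0, -0.248, -0.969], [-0.001, -0.969, 0.248], [-1.0, 0.001, 0.0]]
wrist_force: [0.2, 0.6, 0.1]
gripper_width: 0.002
```

```bash
python3 look.py 6; python3 - <<'E'
from h import *
ct=viewer.camera_params("top");V,U=np.mgrid[0:400,0:640]
G=np.stack([(U-ct["mtx"][0,2])/ct["mtx"][0,0],(V-ct["mtx"][1,2])/ct["mtx"][1,1],np.ones_like(U)],-1)
d=np.load("t6.npz")["d"];W=(G*d[...,None])@ct["pose"][:3,:3].T+ct["pose"][:3,3]
m=np.hypot(W[...,0]-.4437,W[...,1]+.0395)<.016;print(W[m].mean(0))
cv2.imwrite("pics/t6.png",np.load("t6.npz")["p"][:,:,::-1])
E
```

```text
t 8.78 tcp [0.4981 0.1761 0.271 ] turn deg [ 0.05 -0.03 -0.15] units [ 0.01 -0.   -0.02] shift units [ 0.031  0.016 -2.084] F [0.23 0.6  0.12] 0.002445451043221294
0 top [346.2 207.3] scene [313.4 208.7]
10 top [342.6 206.5] scene [311.5 205.7]
15 top [340.8 206.1] scene [310.6 204.3]
20 top [339.  205.6] scene [309.6 203. ]
25 top [337.2 205.2] scene [308.7 201.8]
t 8.88 tcp [0.4981 0.1761 0.2712] turn deg [ 0.04 -0.01 -0.15] units [ 0.01 -0.   -0.02] shift units [ 0.031  0.015 -2.087] F [-0.23 -0.36 -0.2 ] 0.006580921092996305
[ 0.44376497 -0.03961694  0.07617658]
```

View pics/t6.png

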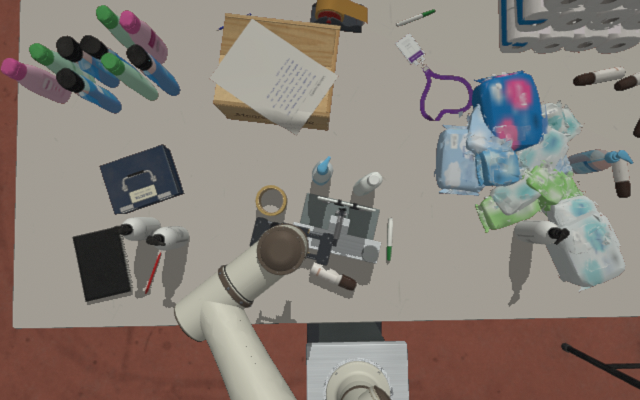

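The plate is level again (right pad at 76.2 mm), the arm is touching nothing, and the bystanders haven't moved.

```bash
python3 -c "
from station import r
print(r.finish_job())"
```

```text
the job is handed in; nothing more can be done
None
```

I pressed the left pad with the closed fingertips, because the wrist picture showed the diamond clip on the left, about 20.7 mm from the middle. I held the pointer under the clip for over 1.3 s, then let go and handed the job in at about 8.9 s.

- **During the hold:** the tip stood at about 20.6 mm at the start and 19.6 mm at the end, because the arm rose slightly. That is well inside the 6 mm allowed, and no reading showed it past the clip. I worked these out from how far the right pad rose in the top camera's depth image. The wrist showed 4.3–5.1 N, against about 5.4 N expected.
- **After letting go:** the right pad was back at 76.2 mm, so the plate is level. The wrist force was near zero with the fingertips well above the pad. By eye in the top picture, all five bystanders were where they started.
- **Disagreement:** the tip's column in the top picture, read by eye, gave about 19 mm, slightly less than the depth reading of 20.6 mm. The scene camera's close-up was too coarse to check the tip.
- **Networks:** the detectors mixed up the pads and the clips, so I located those from the pictures and depth instead.

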